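Pack the sharpening box and put its lid on

ROBOT

A 7-joint arm with a two-finger parallel gripper is mounted at the origin on the work surface. World frame = base frame: x ahead of the robot, y to its left, z up, the work surface at z = 0. Lengths are in m, angles in rad, forces in N, time in s.
With the tool pointing down it reaches from about 0.425 to 0.95 m from the base axis. Payload 16.7 kg.
Tool frame: the origin (TCP) lies on the mounting face of the last link; the fingertips stand 199 mm ahead of it and the grasp point (between the pads) lies 180 mm ahead of it; z points along the fingers, y is the line along which they close (so a half turn about z gives the same grasp; the last joint's range is limited). The gripper opens to 94 mm and grips with 3 to 60 N. Pads are 16 mm wide; open, the fingers measure 119 mm over their backs; the gripper's body (75 mm by 177 mm) begins 78 mm behind the grasp point.
Start: joints at [-1.383, 0.426, 0.074, 1.606, -0.034, 1.111, -0.067], TCP at [0.224, 0.637, 0.405] pointing down, gripper open.
Joint ranges: [-2.85, 2.85], [-0.5, 2.14], [-1.23, 1.37], [0.21, 2.46], [-1.02, 4.16], [0.16, 2.05], [-2.73, 2.73]. Speed limits (rad/s): [1.89, 1.89, 2.39, 2.39, 3.01, 3.01, 3.01].

INTERFACE

Orientations are given as a unit quaternion [x, y, z, w].
In Python, from workcell import monitor, eyes, order gives the robot as it stands. The module is installed in compiled form; this text tells all that it offers.
- The arm moves only by the tool step_arm, never from a script. Its arguments are lists of equal length, an entry for each row: "dp": the shift along the tool's x, y, z scaled (see below), a list of three; "turn": the turn, a rotation vector about the tool's x, y, z scaled (see below), a list of three; "claw": the closure, from -1 (fully open) to 1 (shut). In form: {"dp": [[x, y, z], ...], "turn": [[ax, ay, az], ...], "claw": [claw, ...]}. A call has 1 to 12 rows; each row shifts and turns the commanded pose from where the row before left it, along the tool's axes as they then stand; what a row does not reach is not made up. The controller multiplies each number of a shift by 20 mm and each number of a turn by 8 degrees. A row lasts 1/8 s, in which the tool goes at most 62.5 mm and 10.7 degrees, less where a joint would pass 70% of its speed; a pose out of reach is approached as far as the arm can. A call with a number of a shift or a turn outside -1 to 1 is refused whole. A call with a gripper value outside its range is refused whole. The fingers move at their own pace and stop on an object; the grip force is fixed at half the most. Time passes only in rows, so rows that do not move let the fingers close. It gives the time, the measured TCP pose, the force, the opening and the grip force at its end, in the units of the state.
- monitor.state(): the state, without advancing time (a new reading comes with each control period).
- eyes.get_image(name): name is "scene" or "side" or "wrist"; returns (picture, depth): 420x560x3 uint8, red, green, blue; 420x560 float32, m along the optical axis (not along the pixel's ray), 0 where there is no reading.
- eyes.get_calibration(name): a dict with "mtx" (3x3 intrinsics, pixels), "xyz" and "attitude" of the camera in the world. Camera axes: x right, y up, looking along -z (the intrinsics and any distortion apply to the point x, -y, -z); pixel columns grow to the right and rows downward; lengths in m; the calibration is good to about 2 mm. A picture is of the moment at which its call begins: read the wrist's pose just before it. get_calibration takes no time and is no camera call; for the wrist camera it gives the pose at the moment of the call.
- order.job_done(): hands the job in; it is judged then, once.
The state is a dict: "clock": time; "joint_pos": joint angles; "dq": joint speeds; "effort": joint torques, N m; "tool_pos": TCP position; "tcp_rot": TCP orientation; "force": force on the tool from outside, world axes, zero at the start; "torque": the same for the moment, N m; "gripper_width": finger opening in m; "grip_force": force on a finger pad.
Only numpy, scipy, OpenCV 4.12 (cv2) and the standard library are available. Lean on these libraries where they do the work, as an engineer would, in place of code of your own. Each camera call takes 0.05 s, during which the arm holds its last target. There are 200 camera calls.

TASK

Pack the sharpening kit into the wooden box: the whetstone flat on the bottom, lengthwise along the back half of the box (the far side from you), the strop block lying leather up centred on top of the whetstone, and in front of the stone the round tin on the left and the honing guide on the right, both upright on the bottom. Lower each thing in rather than dropping it, then set the lid on so that it sits flat and fully home all round, which it does only if nothing stands above the rim. Leave the other tools on the bench where they are.

Things in the scene. Friction and masses are not known exactly. Their poses are not given: they have to be found in the camera images.
- box: Open walnut box with finger-jointed corners, fixed on the bench. Outside 170 (x) x 240 (y) x 58 mm high; walls 10 mm (inside 150 x 220 mm), floor 6 mm thick. Origin: centre of its underside. Its -x side is the front (small brass label frame), turned roughly to the robot; +x is the back, +y the left as the robot sees it.
- lid: Loose inlaid lid lying right way up, 170 (x) x 240 (y) mm, 0.35 kg. Origin: centre of its underside, level with the foot of two cleats 6 mm deep that enter the box with 5 to 6 mm to spare all round. Panel from z = 6 to 14 mm; bar handle in the middle along y, 100 mm long, 16 mm thick (x), z = 14 to 40 mm. Fully home, its origin is 52 mm above that of the box.
- stone: Whetstone: the larger grey block, dark below and light grey above, 150 (x) x 50 (y) x 25 mm high, 0.3 to 0.55 kg. Origin: centre of its underside; x along its length.
- strop: Strop block: smaller pale maple block faced with brown leather on top, 130 (x) x 38 (y) x 18 mm high, 0.1 kg. Origin: centre of its underside; x along its length.
- tin: Round flat metal tin of honing paste, 55 mm across, 40 mm high, upright, 0.1 to 0.2 kg. Origin: centre of its underside.
- guide: Honing guide, upright: two grey metal jaws, 56 mm over their outer faces (in y: the faces to grip), with a brass roller and two steel rods between them. The jaws are 34 mm high, 50 mm long in x up to 16 mm height and 40 mm above. 0.22 kg. Origin: centre of its underside.
- sander: Bystander, leave it: sanding block of pale wood with a cork sole, 95 (x) x 55 (y) x 34 mm high, without leather. Origin: centre of its underside.
- plane: Bystander, leave it: steel block plane with a brass cap, 160 (x) x 46 (y) x about 45 mm high. Origin: centre of its sole.
- chisel: Bystander, leave it: bench chisel with a wooden handle, 245 mm long in x, 26 mm wide, 24 mm high. Origin: near the middle of its length, on the bench.
- square: Bystander, leave it: try square lying flat; wooden stock 110 (x) x 28 (y) x 17 mm high, from which a steel blade 32 mm wide, centred at x = +38 mm, reaches to y = +164 mm. Origin: under the centre of the stock.
Mind the look-alikes: they are no part of the job. What is shaped like the guide but green or orange is not meant.

How it is judged:
On the way, in this order (a step that is already met when the one before it is completed fails the run):
1. the whetstone lies flat on the floor of the box, lengthwise in its back half (x of stone in the frame of box above 0.008 m and y of stone in the frame of box between -0.04 and 0.04 m and z of stone in the frame of box below 0.011 m and angle between the x axis of stone and the y axis of box, either way round below 0.2 rad and angle between stone's own z axis and vertical below 0.1 rad), for 0.2 s.
2. strop on the stone, tin front left and guide front right, all below the rim (all of step 1 and horizontal distance between strop and stone below 0.015 m and z of strop in the frame of stone between 0.022 and 0.028 m and angle between the x axis of strop and the x axis of stone, either way round below 0.2 rad and angle between each of strop, tin, guide's own z axis and vertical below 0.1 rad and x of tin in the frame of box between -0.08 and -0.02 m and y of tin in the frame of box between 0.025 and 0.11 m and z of each of tin, guide in the frame of box below 0.011 m and x of guide in the frame of box between -0.08 and -0.02 m and y of guide in the frame of box between -0.11 and -0.025 m), for 0.2 s.
At the end, for the whole second after the job is handed in: Stone on the box floor, 8 mm or more behind its middle, lengthwise (0.2 rad); strop flat on it, centred within 15 mm; tin and guide upright on the floor, 20 mm or more in front of the middle and 25 mm or more left / right of it; lid flat, home within 3 mm, centred within 10 mm; all at rest (all of step 2 and horizontal distance between lid and box below 0.01 m and z of lid in the frame of box between 0.049 and 0.055 m and angle between lid's own z axis and vertical below 0.03 rad and angle between the y axis of lid and the y axis of box, either way round below 0.08 rad and linear speed of each of stone, strop, tin, guide, lid below 0.02 m/s); the robot touches nothing.
It fails at once if a thing of the kit or the lid falls into place (faster than 0.5 m/s inside or on the box) ((horizontal distance between stone and box below 0.11 m and z of stone in the frame of box below 0.058 m and linear speed of stone above 0.5 m/s) or (horizontal distance between strop and box below 0.11 m and z of strop in the frame of box below 0.058 m and linear speed of strop above 0.5 m/s) or (horizontal distance between tin and box below 0.11 m and z of tin in the frame of box below 0.058 m and linear speed of tin above 0.5 m/s) or (horizontal distance between guide and box below 0.11 m and z of guide in the frame of box below 0.058 m and linear speed of guide above 0.5 m/s) or (horizontal distance between lid and box below 0.11 m and z of lid in the frame of box below 0.058 m and linear speed of lid above 0.5 m/s)).
It fails at once if a bystander (sanding block, plane, chisel, square) is moved more than 25 mm (distance of any of sander, plane, chisel, square from where it was at the start of the episode above 0.025 m).
It also fails if it takes over 128 s, if anything falls off the work surface, if the arm or the gripper's body presses on something with over 40 N, if the wrist force passes 120 N, or if a joint passes its speed limit or range.

## Working session

There is one attempt and no reset: what is moved stays moved. The work goes in short steps, Python scripts to look and compute and a tool call to move; the robot and the scene stay as the last step left them, time stands still between calls to the robot, and variables do not carry over. Pictures are saved under pics/ and viewed, at most 14 in all, crops included, and the job is handed in when it is done.

Besides the shell and the picture viewer there is one more tool, called after ">>>" by a JSON object that holds its "api" and its "payload", one argument or row to a line. step_arm: Moves the arm, as the interface text tells. Its arguments: {"type":"object","properties":{"dp":{"type":"array","items":{"type":"array","items":{"type":"number","minimum":-1,"maximum":1}}},"turn":{"type":"array","items":{"type":"array","items":{"type":"number","minimum":-1,"maximum":1}}},"claw":{"type":"array","items":{"type":"number"}}},"required":["dp","turn","claw"]}

```bash
mkdir -p pics; cat > h.py <<'E'
import numpy as np, cv2
from scipy.spatial.transform import Rotation as R
from workcell import monitor, eyes, order
def grab(n,f=None):
    c=eyes.get_calibration(n); p,d=eyes.get_image(n)
    np.savez(f'{f or n}.npz',p=p,d=d,K=c['mtx'],t=c['xyz'],q=c['attitude'])
    if f: cv2.imwrite(f'pics/{f}.png',p[:,:,::-1])
    return load(f or n)
class V: pass
def load(f):
    z=np.load(f'{f}.npz'); v=V()
    v.p=z['p'];v.d=z['d'];v.K=z['K'];v.t=z['t'];v.Rm=R.from_quat(z['q']).as_matrix(); return v
def rays(v,uv):
    uv=np.atleast_2d(uv).astype(float)
    x=(uv[:,0]-v.K[0,2])/v.K[0,0]; y=(uv[:,1]-v.K[1,2])/v.K[1,1]
    return np.c_[x,-y,-np.ones(len(x))]@v.Rm.T
def onplane(v,uv,z):
    r=rays(v,uv); return v.t+r*((z-v.t[2])/r[:,2])[:,None]
def cloud(v):
    h,w=v.d.shape; u,vv=np.meshgrid(np.arange(w),np.arange(h))
    r=rays(v,np.c_[u.ravel(),vv.ravel()])
    P=(v.t+r*v.d.reshape(-1,1)).reshape(h,w,3); P[v.d==0]=np.nan; return P
def proj(v,X):
    c=(np.atleast_2d(X)-v.t)@v.Rm; return np.c_[v.K[0,0]*c[:,0]/-c[:,2]+v.K[0,2], v.K[1,1]*-c[:,1]/-c[:,2]+v.K[1,2]]
E
python3 - <<'E'
from h import *
s=monitor.state(); print({k:np.round(v,3) for k,v in s.items()})
for n in('scene','side','wrist'):
    c=eyes.get_calibration(n); print(n,c['xyz'],c['attitude'],np.round(c['mtx'],1).tolist(),[k for k in c])
    grab(n,n+'0')
a=np.vstack([cv2.imread('pics/scene0.png'),cv2.imread('pics/side0.png')])
E
```

```text
{'clock': np.float64(0.0), 'joint_pos': array([-1.382,  0.427,  0.074,  1.607, -0.034,  1.111, -0.067]), 'dq': array([-0.001,  0.001, -0.003,  0.001,  0.002,  0.002,  0.   ]), 'effort': array([-2.0000e-03, -9.3584e+01,  3.6650e+00, -4.5422e+01, -4.9000e-02,
        2.0000e-02,  0.0000e+00]), 'tool_pos': array([0.224, 0.637, 0.404]), 'tcp_rot': array([ 0.168,  0.986, -0.001, -0.   ]), 'force': array([-0.535, -0.035,  0.022]), 'torque': array([-0.051,  0.018,  0.056]), 'grip_force': np.float64(0.0), 'gripper_width': np.float64(0.094)}
scene [ 0.96798168 -0.53474042  0.67483996] [0.38396698 0.13893806 0.31462431 0.85689971] [[450.4, 0.0, 282.4], [0.0, 450.4, 207.7], [0.0, 0.0, 1.0]] ['mtx', 'xyz', 'attitude']
side [0.38756604 0.61223311 0.52472393] [-0.04241797  0.43291222  0.89329606 -0.11318068] [[389.3, 0.0, 283.3], [0.0, 389.3, 202.0], [0.0, 0.0, 1.0]] ['mtx', 'xyz', 'attitude']
wrist [0.16255003 0.65757022 0.38362566] [-0.09357254 -0.06593005  0.57421964  0.81065974] [[302.7, 0.0, 277.6], [0.0, 302.7, 216.0], [0.0, 0.0, 1.0]] ['mtx', 'xyz', 'attitude']
```

View pics/scene0.png

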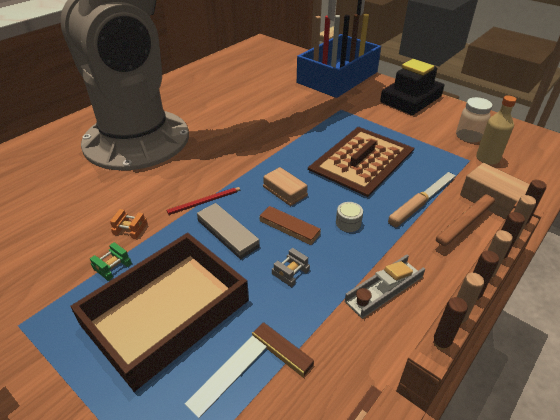

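View pics/side0.png

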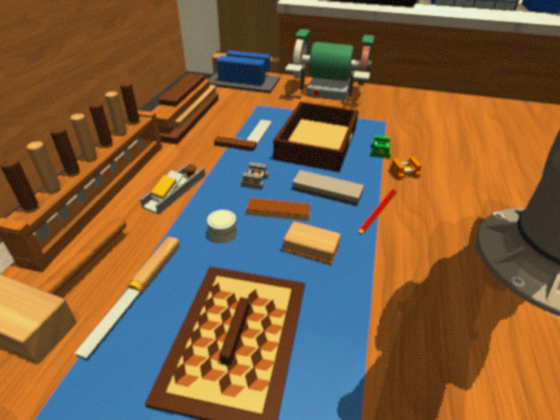

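Scene view: stone at (228,229), strop (brown leather) (290,224), tin (349,216), grey guide (292,266), lid (362,159), box (163,305). Lookalikes are the sander (285,184), with no leather, and the green (111,260) and orange (127,222) guides; the grey guide is the one meant. Side view shows the same things: stone (328,187), strop (279,208), guide (256,175), tin (222,226), lid (235,340).

```bash
cat > m1.py <<'E'
from h import *
seeds={'scene0':dict(stone=(228,229),strop=(290,224),tin=(349,216),guide=(292,266),sander=(285,184),lid=(362,165),square=(283,348),plane=(385,287)),
'side0':dict(stone=(328,187),strop=(279,208),tin=(222,226),guide=(256,175),sander=(312,242),lid=(220,340),plane=(175,188))}
for f,S in seeds.items():
    v=load(f); P=cloud(v); Z=P[...,2]
    bench=np.nanmedian(Z[(Z<.02)&(Z>-.02)]); print(f,'bench',round(float(bench),4))
    m=(Z>bench+.007)&(Z<.12); m=m.astype(np.uint8)
    n,L=cv2.connectedComponents(m,connectivity=4)
    for k,(u,w) in S.items():
        l=L[w,u]
        if l==0: print(k,'none'); continue
        Q=P[L==l]; zt=np.percentile(Q[:,2],90); T=Q[Q[:,2]>zt-.006]
        (c,sz,a)=cv2.minAreaRect((T[:,:2]*1000).astype(np.float32))
        if sz[0]<sz[1]: sz=sz[::-1];a+=90
        print(k,'n',len(Q),'ztop',round(zt*1000,1),'c',np.round(c,1),'sz',np.round(sz,1),'long ang',round(a%180,1))
    # box: dark rim pixels high
    Q=P[(Z>.046)&(Z<.07)&(P[...,1]<-.1)&(P[...,0]<.8)&(P[...,0]>.3)]
    if len(Q):
        Q=Q[Q[:,2]>.053]
        print('box',np.round(cv2.minAreaRect((Q[:,:2]*1000).astype(np.float32)),1) if 0 else cv2.minAreaRect((Q[:,:2]*1000).astype(np.float32)),len(Q))
E
python3 m1.py
python3 - <<'E'
import cv2
a=cv2.imread('pics/scene0.png')[150:300,180:400]
cv2.imwrite('pics/crop0.png',cv2.resize(a,None,fx=3.5,fy=3.5,interpolation=2))
E
```

```text
scene0 bench 0.0011
stone n 1552 ztop 26.8 c [447.7 -95.4] sz [152.  52.] long ang 171.9
strop n 955 ztop 19.9 c [535.6   2.5] sz [130.3  42.1] long ang 5.2
tin n 634 ztop 42.2 c [623.4  94.7] sz [55.3 53.8] long ang 137.2
guide n 703 ztop 34.9 c [614.7 -90.2] sz [57.4 41.5] long ang 90.2
sander n 948 ztop 35.7 c [448.9  89.1] sz [98.8 57.3] long ang 174.6
lid n 3953 ztop 17.9 c [522.1 307.6] sz [245. 173.] long ang 91.9
square n 1386 ztop 18.5 c [ 712.8 -230.3] sz [110.   29.3] long ang 179.4
plane none
box ((506.2259521484375, -305.15093994140625), (240.91615295410156, 173.6333465576172), 86.01148986816406) 2934
side0 bench 0.0007
stone n 1320 ztop 26.2 c [449.2 -95.7] sz [150.6  54.2] long ang 172.3
strop none
tin n 774 ztop 41.3 c [624.1  96.2] sz [53.9 53.1] long ang 78.6
guide n 477 ztop 34.3 c [615.8 -89.6] sz [58.4 40.3] long ang 89.0
sander n 1553 ztop 34.9 c [450.3  90.9] sz [94.7 56.2] long ang 173.7
lid n 17242 ztop 16.4 c [523.2 306.8] sz [241.8 170.2] long ang 92.4
plane none
box ((555.3624267578125, -620.9403076171875), (880.759033203125, 499.0296936035156), 89.28022003173828) 1599
```

View pics/crop0.png

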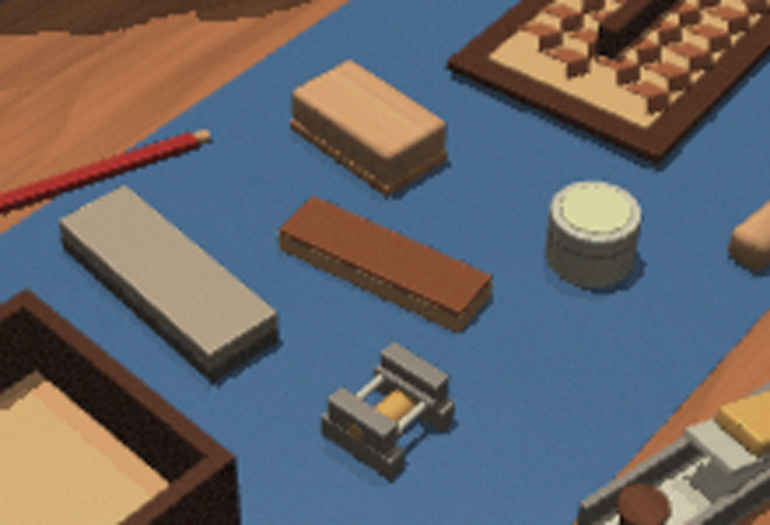

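Crop confirms: grey-topped stone (165,280), leather-faced strop (390,265), tin (597,230), grey guide (390,410). The sander (370,130) is bare wood, so I leave it. Moving above the stone.

>>> {"api": "step_arm", "payload": {
  "dp": [
    [-1,-0.6,0],
    [-1,-0.6,0],
    [-1,-0.6,0],
    [-1,-0.6,0],
    [-1,-0.6,0],
    [-1,-0.6,0],
    [-1,-0.6,0],
    [-1,-0.6,0],
    [-1,-0.6,0],
    [-1,-0.6,0],
    [-1,-0.6,0],
    [-1,-0.6,0]
  ],
  "turn": [
    [0,0,0],
    [0,0,0],
    [0,0,0],
    [0,0,0],
    [0,0,0],
    [0,0,0],
    [0,0,0],
    [0,0,0],
    [0,0,0],
    [0,0,0],
    [0,0,0],
    [0,0,0]
  ],
  "claw": [-1,-1,-1,-1,-1,-1,-1,-1,-1,-1,-1,-1]
}}

```text
clock: 1.65
tool_pos: [0.4033, 0.4201, 0.4047]
tcp_rot: [0.168, 0.986, 0.0, -0.0]
force: [0.3, 0.3, 0.0]
gripper_width: 0.0942
grip_force: 0.0
```

>>> {"api": "step_arm", "payload": {
  "dp": [
    [-0.7,-1,0],
    [-0.7,-1,0],
    [-0.7,-1,0],
    [-0.7,-1,0],
    [-0.7,-1,0],
    [-0.7,-1,0],
    [-0.7,-1,0],
    [-0.7,-1,0],
    [-0.7,-1,0],
    [-0.7,-1,0],
    [-0.7,-1,0],
    [-0.7,-1,0]
  ],
  "turn": [
    [0,0,0],
    [0,0,0],
    [0,0,0],
    [0,0,0],
    [0,0,0],
    [0,0,0],
    [0,0,0],
    [0,0,0],
    [0,0,0],
    [0,0,0],
    [0,0,0],
    [0,0,0]
  ],
  "claw": [-1,-1,-1,-1,-1,-1,-1,-1,-1,-1,-1,-1]
}}

```text
clock: 3.15
tool_pos: [0.481, 0.1377, 0.4047]
tcp_rot: [0.168, 0.986, 0.0, -0.0]
force: [0.7, 0.8, -0.8]
gripper_width: 0.0939
grip_force: 0.0
```

>>> {"api": "step_arm", "payload": {
  "dp": [
    [-0.2,-1,0],
    [-0.2,-1,0],
    [-0.2,-1,0],
    [-0.2,-1,0],
    [-0.2,-1,0],
    [-0.2,-1,0],
    [-0.2,-1,0],
    [-0.2,-1,0],
    [-0.2,-1,0],
    [-0.2,-1,0]
  ],
  "turn": [
    [0,0,0],
    [0,0,0],
    [0,0,0],
    [0,0,0],
    [0,0,0],
    [0,0,0],
    [0,0,0],
    [0,0,0],
    [0,0,-0.7],
    [0,0,-0.7]
  ],
  "claw": [-1,-1,-1,-1,-1,-1,-1,-1,-1,-1]
}}

```text
clock: 4.4
tool_pos: [0.4543, -0.064, 0.4047]
tcp_rot: [0.069, 0.998, 0.0, 0.0]
force: [0.2, 0.4, 0.1]
gripper_width: 0.0942
grip_force: 0.0
```

```bash
cat >> h.py <<'E'
def seg(P,xy,dz=.007,r=.13,ztop=None):
    """object above bench nearest xy: top rect"""
    Z=P[...,2]; m=((Z>dz)&(Z<.1)&(np.hypot(P[...,0]-xy[0],P[...,1]-xy[1])<r)).astype(np.uint8)
    n,L=cv2.connectedComponents(m,connectivity=4)
    D=np.where(m>0,np.hypot(P[...,0]-xy[0],P[...,1]-xy[1]),9); l=L[np.unravel_index(D.argmin(),D.shape)]
    Q=P[L==l]; zt=np.percentile(Q[:,2],90) if ztop is None else ztop; T=Q[abs(Q[:,2]-zt)<.005]
    c,sz,a=cv2.minAreaRect((T[:,:2]*1000).astype(np.float32))
    if sz[0]<sz[1]: sz=sz[::-1];a+=90
    print('obj n',len(Q),'ztop',round(zt*1000,1),'c',np.round(c,1),'sz',np.round(sz,1),'long',round(a%180,1)); return c,sz,a%180
def go(x,y,z,A):
    """grasp point target mm, tool-y heading deg -> units"""
    s=monitor.state(); p=np.array(s['tool_pos'])*1000; M=R.from_quat(s['tcp_rot']).as_matrix()
    cur=np.degrees(np.arctan2(M[1,1],M[0,1])); da=(A-cur+180)%360-180
    g=p+180*M[:,2]; d=np.array([x,y,z])-g
    h=np.radians(A); X=np.array([-np.sin(-h)*-1*-1,0,0])
    tx=np.array([np.cos(h+np.pi/2),np.sin(h+np.pi/2)]); ty=np.array([np.cos(h),np.sin(h)])
    b=M[:2,:2]
    print('clock',round(float(s['clock']),2),'grasp',np.round(g,1),'yaw',round(cur,2),'j7',np.round(s['joint_pos'][6],2),'tilt',np.round(M[:2,2],4))
    print(' turn z units',round(-da/8,3),'| dp AFTER turn x,y',np.round([d[:2]@tx/20,d[:2]@ty/20],3),'| BEFORE turn',np.round([d[:2]@b[:,0]/20,d[:2]@b[:,1]/20],3),'z',round(-d[2]/20,3))
E
python3 - <<'E'
from h import *
v=grab('wrist','w1'); P=cloud(v)
print(np.nanmedian(P[...,2][(P[...,2]<.012)]))
c,sz,a=seg(P,(.448,-.095)); go(*c,12,a-90+(180 if a<90 else 0))
seg(P,(.536,.0025)); seg(P,(.615,-.09))
go(*c,12,82)
E
```

```text
-8.537173414857602e-05
obj n 5113 ztop 25.3 c [447.  -96.1] sz [149.2  50. ] long 172.2
clock 4.45 grasp [454.1 -66.4 224.8] yaw 82.22 j7 1.48 tilt [ 0.0002 -0.0004]
 turn z units -0.0 | dp AFTER turn x,y [ 0.154 -1.521] | BEFORE turn [ 0.154 -1.521] z 10.64
obj n 2869 ztop 18.3 c [534.5   2. ] sz [130.3  38. ] long 6.5
obj n 91 ztop 34.0 c [ 628.1 -113. ] sz [12.8 11.7] long 177.0
clock 4.45 grasp [454.1 -66.4 224.8] yaw 82.22 j7 1.48 tilt [ 0.0002 -0.0004]
 turn z units 0.027 | dp AFTER turn x,y [ 0.148 -1.521] | BEFORE turn [ 0.154 -1.521] z 10.64
```

View pics/w1.png

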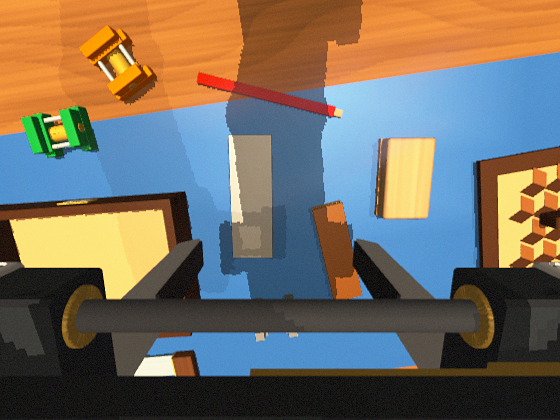

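Wrist view: stone fully visible at (250,197), strop (337,250), sander (405,178), green and orange guides at left. Depth is clean. Descending on the stone.

>>> {"api": "step_arm", "payload": {
  "dp": [
    [0.04,-0.38,1],
    [0.04,-0.38,1],
    [0.04,-0.38,1],
    [0.03,-0.38,1],
    [0,0,1],
    [0,0,1],
    [0,0,1],
    [0,0,1],
    [0,0,1],
    [0,0,0.7],
    [0,0,0.44]
  ],
  "turn": [
    [0,0,0],
    [0,0,0],
    [0,0,0],
    [0,0,0],
    [0,0,0],
    [0,0,0],
    [0,0,0],
    [0,0,0],
    [0,0,0],
    [0,0,0],
    [0,0,0]
  ],
  "claw": [-1,-1,-1,-1,-1,-1,-1,-1,-1,-1,-1]
}}

```text
clock: 5.82
tool_pos: [0.4474, -0.0926, 0.2014]
tcp_rot: [0.071, 0.997, -0.0, -0.0]
force: [1.3, 0.3, -0.5]
gripper_width: 0.0942
grip_force: 0.0
```

>>> {"api": "step_arm", "payload": {
  "dp": [
    [0,0,0],
    [0,0,0],
    [0,0,0],
    [0,0,0],
    [0,0,0],
    [0,0,0]
  ],
  "turn": [
    [0,0,0],
    [0,0,0],
    [0,0,0],
    [0,0,0],
    [0,0,0],
    [0,0,0]
  ],
  "claw": [1,1,1,1,1,1]
}}

```text
clock: 6.58
tool_pos: [0.4476, -0.0928, 0.2021]
tcp_rot: [0.071, 0.997, -0.0, 0.0]
force: [-1.7, -3.6, 7.5]
gripper_width: 0.0498
grip_force: 30.0
```

>>> {"api": "step_arm", "payload": {
  "dp": [
    [0,0,-0.3],
    [0,0,-0.7],
    [0,0,-1],
    [0,0,-1],
    [0,0,-1],
    [0,0,-1],
    [0,0,-1],
    [0,0,-1]
  ],
  "turn": [
    [0,0,0],
    [0,0,0],
    [0,0,0],
    [0,0,0],
    [0,0,0],
    [0,0,0],
    [0,0,0],
    [0,0,0]
  ],
  "claw": [1,1,1,1,1,1,1,1]
}}

```text
clock: 7.58
tool_pos: [0.4471, -0.0925, 0.3432]
tcp_rot: [0.071, 0.997, 0.0, 0.0]
force: [0.7, 0.7, -5.5]
gripper_width: 0.0497
grip_force: 30.0
```

>>> {"api": "step_arm", "payload": {
  "dp": [
    [0,0,0],
    [0,0,0],
    [0,0,0],
    [0,0,0],
    [0,0,0],
    [0,0,0],
    [0,0,0],
    [0,0,0],
    [0,0,0],
    [0,0,0],
    [0,0,0]
  ],
  "turn": [
    [0,0,0.975],
    [0,0,0.975],
    [0,0,0.975],
    [0,0,0.975],
    [0,0,0.975],
    [0,0,0.975],
    [0,0,0.975],
    [0,0,0.975],
    [0,0,0.975],
    [0,0,0.975],
    [0,0,0.98]
  ],
  "claw": [1,1,1,1,1,1,1,1,1,1,1]
}}

```text
clock: 8.95
tool_pos: [0.4471, -0.0925, 0.3425]
tcp_rot: [0.733, 0.68, 0.0, -0.0]
force: [-0.6, 0.3, -5.0]
gripper_width: 0.0498
grip_force: 30.0
```

>>> {"api": "step_arm", "payload": {
  "dp": [
    [-0.9,0.45,0],
    [-0.9,0.45,0],
    [-0.9,0.45,0],
    [-0.9,0.45,0],
    [-0.9,0.45,0],
    [-0.9,0.45,0],
    [-0.9,0.45,0],
    [-0.9,0.45,0],
    [-0.9,0.45,0],
    [-0.9,0.45,0],
    [-0.9,0.45,0],
    [0,0,0]
  ],
  "turn": [
    [0,0,0],
    [0,0,0],
    [0,0,0],
    [0,0,0],
    [0,0,0],
    [0,0,0],
    [0,0,0],
    [0,0,0],
    [0,0,0],
    [0,0,0],
    [0,0,0],
    [0,0,0]
  ],
  "claw": [1,1,1,1,1,1,1,1,1,1,1,1]
}}

```text
clock: 10.45
tool_pos: [0.5323, -0.2979, 0.3426]
tcp_rot: [0.732, 0.681, -0.0, 0.0]
force: [-0.5, 0.8, -5.1]
gripper_width: 0.0496
grip_force: 30.0
```

```bash
python3 - <<'E'
from h import *
v=grab('wrist','w2'); P=cloud(v); Z=P[...,2]
go(536,-307,28,-4)
m=(abs(Z-.058)<.003)&(P[...,1]<-.15)&(P[...,1]>-.46)&(abs(P[...,0]-.5)<.13)
T=P[m]; print(len(T),np.median(T[:,2]),cv2.minAreaRect((T[:,:2]*1000).astype(np.float32)))
s=load('scene0'); Ps=cloud(s); T=Ps[(abs(Ps[...,2]-.058)<.004)&(Ps[...,1]<-.15)&(Ps[...,1]>-.46)&(abs(Ps[...,0]-.5)<.13)]
print(np.median(T[:,2]),cv2.minAreaRect((T[:,:2]*1000).astype(np.float32)))
E
```

```text
clock 10.5 grasp [ 532.1 -297.   162.3] yaw -4.04 j7 0.68 tilt [-0.0005  0.    ]
 turn z units -0.006 | dp AFTER turn x,y [-0.484  0.231] | BEFORE turn [-0.483  0.232] z 6.715
6985 0.057408904224518276 ((506.72503662109375, -306.0625), (240.51321411132812, 170.80615234375), 86.11653900146484)
0.0580877894931664 ((506.2261047363281, -305.148681640625), (240.91160583496094, 173.6333465576172), 86.01148986816406)
```

View pics/w2.png

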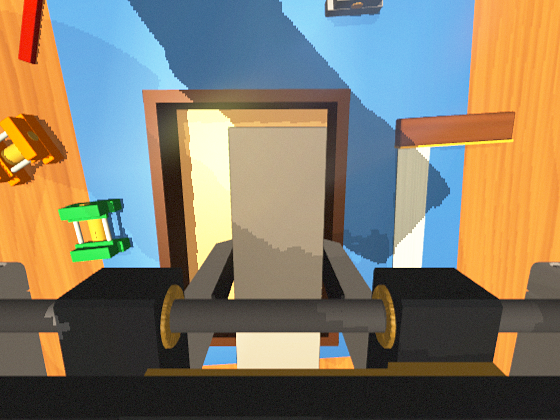

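Wrist view: stone held (278,200) over the back half of the box (rim spans 145–350); the rim fit is centre (506.6,-306), yaw -3.9°. Lowering.

>>> {"api": "step_arm", "payload": {
  "dp": [
    [-0.27,0.13,0.3],
    [-0.27,0.13,0.7],
    [0,0,1],
    [0,0,1],
    [0,0,1],
    [0,0,1],
    [0,0,0.8],
    [0,0,0.4],
    [0,0,0.3],
    [0,0,0.1],
    [0,0,0]
  ],
  "turn": [
    [0,0,0],
    [0,0,0],
    [0,0,0],
    [0,0,0],
    [0,0,0],
    [0,0,0],
    [0,0,0],
    [0,0,0],
    [0,0,0],
    [0,0,0],
    [0,0,0]
  ],
  "claw": [1,1,1,1,1,1,1,1,1,1,1]
}}

```text
clock: 11.88
tool_pos: [0.537, -0.3081, 0.2102]
tcp_rot: [0.731, 0.682, 0.0, 0.0]
force: [0.4, 0.5, -3.9]
gripper_width: 0.0496
grip_force: 30.0
```

```bash
python3 - <<'E'
from h import *
go(536.5,-308,28,-3.9); print(monitor.state()['force'])
E
```

```text
clock 11.88 grasp [ 537.1 -308.2   30.2] yaw -3.99 j7 0.8 tilt [ 0.0004 -0.0002]
 turn z units -0.012 | dp AFTER turn x,y [ 0.006 -0.03 ] | BEFORE turn [ 0.006 -0.03 ] z 0.109
[ 0.38434965  0.49988483 -3.8963143 ]
```

>>> {"api": "step_arm", "payload": {
  "dp": [
    [0,0,0.07],
    [0,0,0.06],
    [0,0,0],
    [0,0,0]
  ],
  "turn": [
    [0,0,0],
    [0,0,0],
    [0,0,0],
    [0,0,0]
  ],
  "claw": [1,1,1,1]
}}

```text
clock: 12.38
tool_pos: [0.537, -0.3082, 0.2082]
tcp_rot: [0.731, 0.682, 0.0, 0.0]
force: [-3.0, 2.8, 10.7]
gripper_width: 0.0498
grip_force: 30.0
```

>>> {"api": "step_arm", "payload": {
  "dp": [
    [0,0,0],
    [0,0,0],
    [0,0,0],
    [0,0,0]
  ],
  "turn": [
    [0,0,0],
    [0,0,0],
    [0,0,0],
    [0,0,0]
  ],
  "claw": [-0.2,-0.2,-0.2,-0.2]
}}

```text
clock: 12.88
tool_pos: [0.5369, -0.3081, 0.2073]
tcp_rot: [0.731, 0.682, -0.0, 0.0]
force: [0.7, 0.4, 0.1]
gripper_width: 0.0561
grip_force: 0.0
```

>>> {"api": "step_arm", "payload": {
  "dp": [
    [0,0,-0.2],
    [0,0,-0.5],
    [0,0,-1],
    [0,0,-1],
    [0,0,-1],
    [0,0,-1],
    [0,0,-1],
    [0,0,-1]
  ],
  "turn": [
    [0,0,0],
    [0,0,0],
    [0,0,0],
    [0,0,0],
    [0,0,0],
    [0,0,0],
    [0,0,0],
    [0,0,0]
  ],
  "claw": [-0.2,-0.2,-0.2,-0.2,-0.2,-1,-1,-1]
}}

```text
clock: 13.88
tool_pos: [0.5369, -0.3081, 0.3427]
tcp_rot: [0.731, 0.682, -0.0, 0.0]
force: [-0.3, 0.1, -0.3]
gripper_width: 0.0832
grip_force: 0.0
```

```bash
python3 - <<'E'
from h import *
go(534.5,2,22,96.5)
v=grab('wrist'); P=cloud(v)
T=P[(abs(P[...,2]-.031)<.004)&(abs(P[...,0]-.537)<.045)&(P[...,1]<-.2)&(P[...,1]>-.41)]
print(len(T),np.median(T[:,2]),cv2.minAreaRect((T[:,:2]*1000).astype(np.float32)))
E
```

```text
clock 13.88 grasp [ 536.9 -308.1  162.7] yaw -4.0 j7 0.69 tilt [ 0. -0.]
 turn z units -12.562 | dp AFTER turn x,y [-1.637 15.417] | BEFORE turn [15.457 -1.199] z 7.035
7604 0.03037227102976825 ((547.8208618164062, -300.5899353027344), (204.12832641601562, 69.32289123535156), 86.17789459228516)
```

>>> {"api": "step_arm", "payload": {
  "dp": [
    [1,-0.08,0],
    [1,-0.08,0],
    [1,-0.08,0],
    [1,-0.08,0],
    [1,-0.08,0],
    [1,-0.08,0],
    [1,-0.08,0],
    [1,-0.08,0],
    [1,-0.08,0],
    [1,-0.08,0],
    [1,-0.08,0],
    [1,-0.08,0]
  ],
  "turn": [
    [0,0,0],
    [0,0,0],
    [0,0,0],
    [0,0,0],
    [0,0,0],
    [0,0,0],
    [0,0,0],
    [0,0,0],
    [0,0,0],
    [0,0,0],
    [0,0,0],
    [0,0,0]
  ],
  "claw": [-1,-1,-1,-1,-1,-1,-1,-1,-1,-1,-1,-1]
}}

```text
clock: 15.42
tool_pos: [0.5344, -0.0667, 0.3416]
tcp_rot: [0.731, 0.682, -0.0, -0.0]
force: [-0.1, 0.5, -0.5]
gripper_width: 0.0936
grip_force: 0.0
```

>>> {"api": "step_arm", "payload": {
  "dp": [
    [1,-0.08,0],
    [1,-0.08,0],
    [1,-0.08,0],
    [0.6,0,0],
    [0,0,0],
    [0,0,0],
    [0,0,0],
    [0,0,0],
    [0,0,0],
    [0,0,0],
    [0,0,0],
    [0,0,0]
  ],
  "turn": [
    [0,0,0],
    [0,0,0],
    [0,0,0],
    [0,0,0],
    [0,0,-1],
    [0,0,-1],
    [0,0,-1],
    [0,0,-1],
    [0,0,-1],
    [0,0,-1],
    [0,0,-1],
    [0,0,-1]
  ],
  "claw": [-1,-1,-1,-1,-1,-1,-1,-1,-1,-1,-1,-1]
}}

```text
clock: 16.92
tool_pos: [0.5348, 0.0045, 0.3415]
tcp_rot: [0.257, 0.966, -0.0, 0.0]
force: [-0.1, 0.5, 0.2]
gripper_width: 0.0942
grip_force: 0.0
```

>>> {"api": "step_arm", "payload": {
  "dp": [
    [0,0,0.5],
    [0,0,0.5],
    [0,0,0.5],
    [0,0,0.5],
    [0,0,0.5],
    [0,0,0]
  ],
  "turn": [
    [0,0,-1],
    [0,0,-1],
    [0,0,-1],
    [0,0,-1],
    [0,0,-0.56],
    [0,0,0]
  ],
  "claw": [-1,-1,-1,-1,-1,-1]
}}

```text
clock: 17.68
tool_pos: [0.5346, 0.0044, 0.2909]
tcp_rot: [-0.056, 0.998, -0.0, -0.001]
force: [0.2, 0.9, 1.1]
gripper_width: 0.0941
grip_force: 0.0
```

```bash
python3 - <<'E'
from h import *
v=grab('wrist'); P=cloud(v)
c,sz,a=seg(P,(.534,.002),ztop=.018)
go(*c,22,a+90 if a<90 else a-90)
go(534.5,2,22,96.5)
E
```

```text
obj n 6404 ztop 18.0 c [535.   2.] sz [129.5  38.1] long 6.6
clock 17.73 grasp [534.7   4.4 111.4] yaw 96.34 j7 1.7 tilt [-0.0004 -0.0003]
 turn z units -0.034 | dp AFTER turn x,y [ 0.   -0.12] | BEFORE turn [-0.   -0.12] z 4.468
clock 17.73 grasp [534.7   4.4 111.4] yaw 96.34 j7 1.7 tilt [-0.0004 -0.0003]
 turn z units -0.021 | dp AFTER turn x,y [ 0.023 -0.116] | BEFORE turn [ 0.023 -0.116] z 4.468
```

>>> {"api": "step_arm", "payload": {
  "dp": [
    [0,-0.12,0.5],
    [0,0,1],
    [0,0,1],
    [0,0,1],
    [0,0,0.6],
    [0,0,0.35],
    [0,0,0]
  ],
  "turn": [
    [0,0,-0.03],
    [0,0,0],
    [0,0,0],
    [0,0,0],
    [0,0,0],
    [0,0,0],
    [0,0,0]
  ],
  "claw": [-1,-1,-1,-1,-1,-1,-1]
}}

```text
clock: 18.6
tool_pos: [0.535, 0.0024, 0.2022]
tcp_rot: [-0.058, 0.998, -0.0, -0.0]
force: [-0.4, -0.3, -0.5]
gripper_width: 0.0942
grip_force: 0.0
```

>>> {"api": "step_arm", "payload": {
  "dp": [
    [0,0,0],
    [0,0,0],
    [0,0,0],
    [0,0,0],
    [0,0,0],
    [0,0,0],
    [0,0,0]
  ],
  "turn": [
    [0,0,0],
    [0,0,0],
    [0,0,0],
    [0,0,0],
    [0,0,0],
    [0,0,0],
    [0,0,0]
  ],
  "claw": [1,1,1,1,1,1,1]
}}

```text
clock: 19.48
tool_pos: [0.535, 0.0025, 0.2023]
tcp_rot: [-0.059, 0.998, -0.0, -0.0]
force: [-0.2, 0.5, -0.0]
gripper_width: 0.0376
grip_force: 30.0
```

>>> {"api": "step_arm", "payload": {
  "dp": [
    [0,0,-0.3],
    [0,0,-0.7],
    [0,0,-1],
    [0,0,-1],
    [0,0,-1],
    [0,0,-1],
    [0,0,-1],
    [0,0,-0.5],
    [0,0,0],
    [0,0,0],
    [0,0,0],
    [0,0,0]
  ],
  "turn": [
    [0,0,0],
    [0,0,0],
    [0,0,0.5],
    [0,0,1],
    [0,0,1],
    [0,0,1],
    [0,0,1],
    [0,0,1],
    [0,0,1],
    [0,0,1],
    [0,0,1],
    [0,0,1]
  ],
  "claw": [1,1,1,1,1,1,1,1,1,1,1,1]
}}

```text
clock: 20.98
tool_pos: [0.5348, 0.0024, 0.3332]
tcp_rot: [0.57, 0.821, 0.0, -0.0]
force: [0.2, 0.2, -0.7]
gripper_width: 0.0377
grip_force: 30.0
```

>>> {"api": "step_arm", "payload": {
  "dp": [
    [0,0,0],
    [0,0,0],
    [0,0,0],
    [0,0,0]
  ],
  "turn": [
    [0,0,1],
    [0,0,1],
    [0,0,1],
    [0,0,0.05]
  ],
  "claw": [1,1,1,1]
}}

```text
clock: 21.48
tool_pos: [0.5349, 0.0026, 0.3329]
tcp_rot: [0.729, 0.684, 0.0, -0.0]
force: [-0.6, 0.7, -0.5]
gripper_width: 0.0381
grip_force: 30.0
```

```bash
python3 - <<'E'
from h import *
go(537,-308.2,53,-4)
E
```

```text
clock 21.48 grasp [535.    2.6 152.9] yaw -3.65 j7 0.14 tilt [0.0003 0.0004]
 turn z units 0.044 | dp AFTER turn x,y [-15.497   1.185] | BEFORE turn [-15.504   1.09 ] z 4.996
```

>>> {"api": "step_arm", "payload": {
  "dp": [
    [-1,0.07,0],
    [-1,0.07,0],
    [-1,0.07,0],
    [-1,0.07,0],
    [-1,0.07,0],
    [-1,0.07,0],
    [-1,0.07,0],
    [-1,0.07,0],
    [-1,0.07,0],
    [-1,0.07,0],
    [-1,0.07,0],
    [-1,0.07,0]
  ],
  "turn": [
    [0,0,0],
    [0,0,0],
    [0,0,0],
    [0,0,0],
    [0,0,0],
    [0,0,0],
    [0,0,0],
    [0,0,0],
    [0,0,0],
    [0,0,0],
    [0,0,0],
    [0,0,0]
  ],
  "claw": [1,1,1,1,1,1,1,1,1,1,1,1]
}}

```text
clock: 22.98
tool_pos: [0.5363, -0.2388, 0.3328]
tcp_rot: [0.728, 0.685, 0.0, -0.0]
force: [0.7, 0.1, -0.3]
gripper_width: 0.0376
grip_force: 30.0
```

>>> {"api": "step_arm", "payload": {
  "dp": [
    [-1,0.07,0],
    [-1,0.07,0],
    [-1,0.07,0],
    [-0.5,0.04,0],
    [0,0,1],
    [0,0,1],
    [0,0,1],
    [0,0,0.5],
    [0,0,0]
  ],
  "turn": [
    [0,0,0],
    [0,0,0],
    [0,0,0],
    [0,0,0.04],
    [0,0,0],
    [0,0,0],
    [0,0,0],
    [0,0,0],
    [0,0,0]
  ],
  "claw": [1,1,1,1,1,1,1,1,1]
}}

```text
clock: 24.1
tool_pos: [0.5367, -0.3081, 0.2614]
tcp_rot: [0.731, 0.682, -0.0, -0.001]
force: [-0.1, -0.2, -0.0]
gripper_width: 0.0373
grip_force: 30.0
```

```bash
python3 - <<'E'
from h import *
go(537,-308.2,53,-4)
E
```

```text
clock 24.1 grasp [ 536.5 -308.1   81.4] yaw -3.99 j7 0.79 tilt [-0.0014  0.0002]
 turn z units 0.002 | dp AFTER turn x,y [-0.005  0.028] | BEFORE turn [-0.005  0.028] z 1.42
```

>>> {"api": "step_arm", "payload": {
  "dp": [
    [0,0.03,0.5],
    [0,0,0.5],
    [0,0,0.25],
    [0,0,0.1],
    [0,0,0.06],
    [0,0,0],
    [0,0,0]
  ],
  "turn": [
    [0,0,0],
    [0,0,0],
    [0,0,0],
    [0,0,0],
    [0,0,0],
    [0,0,0],
    [0,0,0]
  ],
  "claw": [1,1,1,1,1,1,1]
}}

```text
clock: 24.98
tool_pos: [0.5375, -0.3084, 0.2343]
tcp_rot: [0.731, 0.682, 0.0, 0.0]
force: [-0.4, 0.3, -1.6]
gripper_width: 0.0377
grip_force: 30.0
```

```bash
python3 - <<'E'
from h import *
go(537,-308.2,53,-4);print(monitor.state()['force'])
E
```

```text
clock 24.98 grasp [ 537.5 -308.4   54.3] yaw -4.0 j7 0.81 tilt [ 0.0002 -0.0001]
 turn z units 0.0 | dp AFTER turn x,y [ 0.008 -0.027] | BEFORE turn [ 0.008 -0.027] z 0.063
[-0.41660937  0.34765581 -1.61288307]
```

>>> {"api": "step_arm", "payload": {
  "dp": [
    [0,0,0.06],
    [0,0,0.02],
    [0,0,0],
    [0,0,0]
  ],
  "turn": [
    [0,0,0],
    [0,0,0],
    [0,0,0],
    [0,0,0]
  ],
  "claw": [1,1,1,1]
}}

```text
clock: 25.48
tool_pos: [0.5375, -0.3085, 0.2333]
tcp_rot: [0.731, 0.682, 0.0, 0.0]
force: [-3.8, 3.5, 13.2]
gripper_width: 0.0377
grip_force: 30.0
```

>>> {"api": "step_arm", "payload": {
  "dp": [
    [0,0,0],
    [0,0,0],
    [0,0,0],
    [0,0,0],
    [0,0,-0.3],
    [0,0,-0.7],
    [0,0,-1],
    [0,0,-1],
    [0,0,-1],
    [0,0,-1],
    [0,0,0]
  ],
  "turn": [
    [0,0,0],
    [0,0,0],
    [0,0,0],
    [0,0,0],
    [0,0,0],
    [0,0,0],
    [0,0,0],
    [0,0,0],
    [0,0,0],
    [0,0,0],
    [0,0,0]
  ],
  "claw": [0,0,0,0,0,0,0,0,0,0,0]
}}

```text
clock: 26.85
tool_pos: [0.5378, -0.3086, 0.3343]
tcp_rot: [0.731, 0.682, 0.001, 0.001]
force: [0.5, 0.3, -0.3]
gripper_width: 0.0472
grip_force: 0.0
```

```bash
python3 - <<'E'
from h import *
v=grab('wrist','w3'); P=cloud(v)
T=P[(abs(P[...,2]-.049)<.0035)&(abs(P[...,0]-.537)<.03)&(P[...,1]<-.22)&(P[...,1]>-.395)]
print(len(T),np.median(T[:,2]),cv2.minAreaRect((T[:,:2]*1000).astype(np.float32)))
go(623.5,95,25,80); go(623.5,95,25,-3.9)
E
```

```text
5863 0.04839790178454095 ((538.1402587890625, -308.3476867675781), (129.51522827148438, 38.06181716918945), 85.88363647460938)
clock 26.9 grasp [ 537.8 -308.3  153.2] yaw -3.98 j7 0.73 tilt [ 0.0011 -0.0001]
 turn z units -10.497 | dp AFTER turn x,y [-0.719 20.601] | BEFORE turn [20.412  2.875] z 6.408
clock 26.9 grasp [ 537.8 -308.3  153.2] yaw -3.98 j7 0.73 tilt [ 0.0011 -0.0001]
 turn z units -0.01 | dp AFTER turn x,y [20.408  2.904] | BEFORE turn [20.412  2.875] z 6.408
```

View pics/w3.png

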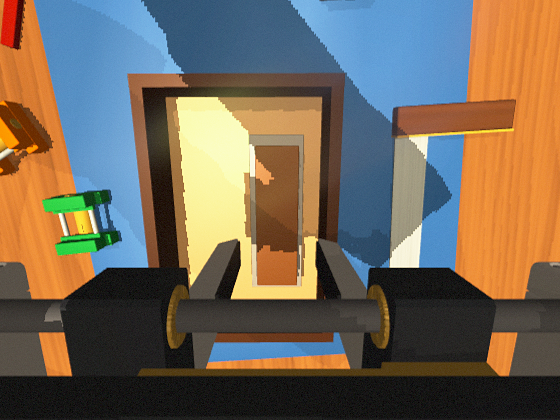

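Strop lies centred on the stone (275,215). Next the tin.

>>> {"api": "step_arm", "payload": {
  "dp": [
    [1,0.14,0],
    [1,0.14,0],
    [1,0.14,0],
    [1,0.14,0],
    [1,0.14,0],
    [1,0.14,0],
    [1,0.14,0],
    [1,0.14,0],
    [1,0.14,0],
    [1,0.14,0],
    [1,0.14,0],
    [1,0.14,0]
  ],
  "turn": [
    [0,0,0],
    [0,0,0],
    [0,0,0],
    [0,0,0],
    [0,0,0],
    [0,0,0],
    [0,0,0],
    [0,0,0],
    [0,0,0],
    [0,0,0],
    [0,0,0],
    [0,0,0]
  ],
  "claw": [-1,-1,-1,-1,-1,-1,-1,-1,-1,-1,-1,-1]
}}

```text
clock: 28.4
tool_pos: [0.588, -0.0699, 0.3325]
tcp_rot: [0.731, 0.682, -0.0, 0.0]
force: [-0.6, -0.5, 0.4]
gripper_width: 0.0938
grip_force: 0.0
```

>>> {"api": "step_arm", "payload": {
  "dp": [
    [1,0.14,0],
    [1,0.14,0],
    [1,0.14,0],
    [1,0.14,0],
    [1,0.14,0],
    [1,0.14,0],
    [1,0.14,0],
    [1,0.14,0],
    [0.4,0.05,0],
    [0,0,0],
    [0,0,0],
    [0,0,0]
  ],
  "turn": [
    [0,0,0],
    [0,0,0],
    [0,0,0],
    [0,0,0],
    [0,0,0],
    [0,0,0],
    [0,0,0],
    [0,0,0],
    [0,0,0],
    [0,0,-1],
    [0,0,-1],
    [0,0,-1]
  ],
  "claw": [-1,-1,-1,-1,-1,-1,-1,-1,-1,-1,-1,-1]
}}

```text
clock: 29.9
tool_pos: [0.6228, 0.0944, 0.3325]
tcp_rot: [0.572, 0.82, -0.0, 0.0]
force: [-0.2, -0.6, -0.3]
gripper_width: 0.0942
grip_force: 0.0
```

>>> {"api": "step_arm", "payload": {
  "dp": [
    [0,0,0.3],
    [0,0,0.3],
    [0,0,0.3],
    [0,0,0.3],
    [0,0,0],
    [0,0,0],
    [0,0,0],
    [0,0,0],
    [0,0,0],
    [0,0,0]
  ],
  "turn": [
    [0,0,-1],
    [0,0,-1],
    [0,0,-1],
    [0,0,-1],
    [0,0,-1],
    [0,0,-1],
    [0,0,-1],
    [0,0,-1],
    [0,0,-0.25],
    [0,0,0]
  ],
  "claw": [-1,-1,-1,-1,-1,-1,-1,-1,-1,-1]
}}

```text
clock: 31.15
tool_pos: [0.6228, 0.0944, 0.3085]
tcp_rot: [0.036, 0.999, -0.0, -0.0]
force: [-0.5, -0.1, 0.8]
gripper_width: 0.0943
grip_force: 0.0
```

```bash
python3 - <<'E'
from h import *
v=grab('wrist'); P=cloud(v)
c,sz,a=seg(P,(.6235,.095),ztop=.040)
go(*c,25,86.1); go(623.5,95,25,86.1)
E
```

```text
obj n 3308 ztop 40.0 c [623.2  94.7] sz [53.9 53.6] long 54.6
clock 31.2 grasp [622.8  94.5 128.4] yaw 85.84 j7 1.41 tilt [-0.0001 -0.0001]
 turn z units -0.033 | dp AFTER turn x,y [-0.022  0.011] | BEFORE turn [-0.022  0.011] z 5.172
clock 31.2 grasp [622.8  94.5 128.4] yaw 85.84 j7 1.41 tilt [-0.0001 -0.0001]
 turn z units -0.033 | dp AFTER turn x,y [-0.035  0.029] | BEFORE turn [-0.035  0.03 ] z 5.172
```

>>> {"api": "step_arm", "payload": {
  "dp": [
    [-0.02,0.02,0.5],
    [0,0,1],
    [0,0,1],
    [0,0,1],
    [0,0,1],
    [0,0,0.5],
    [0,0,0.17],
    [0,0,0]
  ],
  "turn": [
    [0,0,-0.03],
    [0,0,0],
    [0,0,0],
    [0,0,0],
    [0,0,0],
    [0,0,0],
    [0,0,0],
    [0,0,0]
  ],
  "claw": [-1,-1,-1,-1,-1,-1,-1,-1]
}}

```text
clock: 32.2
tool_pos: [0.6233, 0.095, 0.2053]
tcp_rot: [0.033, 0.999, 0.0, 0.0]
force: [0.5, 0.7, 0.5]
gripper_width: 0.094
grip_force: 0.0
```

>>> {"api": "step_arm", "payload": {
  "dp": [
    [0,0,0],
    [0,0,0],
    [0,0,0],
    [0,0,0],
    [0,0,0],
    [0,0,0],
    [0,0,-0.3],
    [0,0,-0.7],
    [0,0,-1],
    [0,0,-1],
    [0,0,-1],
    [0,0,-1]
  ],
  "turn": [
    [0,0,0],
    [0,0,0],
    [0,0,0],
    [0,0,0],
    [0,0,0],
    [0,0,0],
    [0,0,0],
    [0,0,0],
    [0,0,0],
    [0,0,0],
    [0,0,0],
    [0,0,0]
  ],
  "claw": [1,1,1,1,1,1,1,1,1,1,1,1]
}}

```text
clock: 33.7
tool_pos: [0.6231, 0.0951, 0.3068]
tcp_rot: [0.033, 0.999, 0.0, 0.0]
force: [-0.6, -0.1, -1.3]
gripper_width: 0.0547
grip_force: 30.0
```

>>> {"api": "step_arm", "payload": {
  "dp": [
    [0.36,-0.97,-0.3],
    [0.36,-0.97,-0.3],
    [0.36,-0.97,0],
    [0.36,-0.97,0],
    [0.36,-0.97,0],
    [0.36,-0.97,0],
    [0.36,-0.97,0],
    [0.36,-0.97,0],
    [0.36,-0.97,0],
    [0.36,-0.97,0],
    [0.36,-0.97,0],
    [0.36,-0.97,0]
  ],
  "turn": [
    [0,0,0],
    [0,0,0],
    [0,0,0],
    [0,0,0],
    [0,0,0],
    [0,0,0],
    [0,0,0],
    [0,0,0],
    [0,0,0],
    [0,0,0],
    [0,0,0],
    [0,0,0]
  ],
  "claw": [1,1,1,1,1,1,1,1,1,1,1,1]
}}

```text
clock: 35.2
tool_pos: [0.5211, -0.1328, 0.3171]
tcp_rot: [0.033, 0.999, -0.0, 0.0]
force: [0.7, 0.2, -1.8]
gripper_width: 0.0544
grip_force: 30.0
```

>>> {"api": "step_arm", "payload": {
  "dp": [
    [0.36,-0.97,0],
    [0.36,-0.97,0],
    [0.36,-0.97,0],
    [0.36,-0.97,0],
    [0.36,-0.97,0],
    [0.36,-0.97,0],
    [0,0,0],
    [0,0,0]
  ],
  "turn": [
    [0,0,0],
    [0,0,0],
    [0,0,0],
    [0,0,0],
    [0,0,0],
    [0,0,0],
    [0,0,0],
    [0,0,0]
  ],
  "claw": [1,1,1,1,1,1,1,1]
}}

```text
clock: 36.2
tool_pos: [0.471, -0.2447, 0.317]
tcp_rot: [0.033, 0.999, 0.0, 0.0]
force: [-0.7, -0.2, -1.9]
gripper_width: 0.0547
grip_force: 30.0
```

```bash
python3 - <<'E'
from h import *
go(467.6,-246.2,31,86.1)
E
```

```text
clock 36.2 grasp [ 471.  -244.7  137. ] yaw 86.25 j7 2.04 tilt [0.     0.0002]
 turn z units 0.019 | dp AFTER turn x,y [ 0.166 -0.089] | BEFORE turn [ 0.166 -0.088] z 5.302
```

>>> {"api": "step_arm", "payload": {
  "dp": [
    [0.17,-0.09,0.5],
    [0,0,1],
    [0,0,1],
    [0,0,1],
    [0,0,0.8],
    [0,0,0.5],
    [0,0,0.3],
    [0,0,0.1],
    [0,0,0.06],
    [0,0,0],
    [0,0,0]
  ],
  "turn": [
    [0,0,0],
    [0,0,0],
    [0,0,0],
    [0,0,0],
    [0,0,0],
    [0,0,0],
    [0,0,0],
    [0,0,0],
    [0,0,0],
    [0,0,0],
    [0,0,0]
  ],
  "claw": [1,1,1,1,1,1,1,1,1,1,1]
}}

```text
clock: 37.58
tool_pos: [0.4675, -0.2465, 0.2122]
tcp_rot: [0.033, 0.999, -0.0, 0.0]
force: [0.4, -0.7, -2.5]
gripper_width: 0.0547
grip_force: 30.0
```

```bash
python3 - <<'E'
from h import *
go(467.6,-246.2,31.3,86.1);print(monitor.state()['force'])
E
```

```text
clock 37.58 grasp [ 467.6 -246.5   32.2] yaw 86.24 j7 2.14 tilt [ 0.0004 -0.0001]
 turn z units 0.018 | dp AFTER turn x,y [0.001 0.017] | BEFORE turn [0.001 0.017] z 0.043
[ 0.35983896 -0.69552803 -2.51867668]
```

>>> {"api": "step_arm", "payload": {
  "dp": [
    [0,0,0.05],
    [0,0,0.03],
    [0,0,0],
    [0,0,0],
    [0,0,0],
    [0,0,0],
    [0,0,0]
  ],
  "turn": [
    [0,0,0],
    [0,0,0],
    [0,0,0],
    [0,0,0],
    [0,0,0],
    [0,0,0],
    [0,0,0]
  ],
  "claw": [1,1,1,-0.38,-0.38,-0.38,-0.38]
}}

```text
clock: 38.45
tool_pos: [0.4674, -0.2465, 0.2102]
tcp_rot: [0.033, 0.999, -0.0, -0.0]
force: [0.7, 0.2, 0.0]
gripper_width: 0.0646
grip_force: 0.0
```

>>> {"api": "step_arm", "payload": {
  "dp": [
    [0,0,-0.3],
    [0,0,-0.7],
    [0,0,-1],
    [0,0,-1],
    [0,0,-1],
    [0,0,-1],
    [0,0,0]
  ],
  "turn": [
    [0,0,0],
    [0,0,0],
    [0,0,0],
    [0,0,0],
    [0,0,0],
    [0,0,0],
    [0,0,0]
  ],
  "claw": [-0.38,-0.38,-0.38,-0.38,-0.38,-0.38,-0.38]
}}

```text
clock: 39.33
tool_pos: [0.4678, -0.2467, 0.3123]
tcp_rot: [0.033, 0.999, -0.0, 0.002]
force: [-0.1, 0.8, -0.5]
gripper_width: 0.0649
grip_force: 0.0
```

```bash
python3 - <<'E'
from h import *
v=grab('wrist'); P=cloud(v)
T=P[(abs(P[...,2]-.046)<.003)&(np.hypot(P[...,0]-.4676,P[...,1]+.2465)<.04)]
if len(T): print(len(T),np.median(T[:,2]),cv2.minAreaRect((T[:,:2]*1000).astype(np.float32)))
go(615,-90,24,90)
E
```

```text
3119 0.04577368270801363 ((467.737060546875, -247.4145050048828), (53.93336486816406, 53.43886947631836), 0.3838459551334381)
clock 39.38 grasp [ 467.8 -246.5  131.2] yaw 86.25 j7 2.05 tilt [ 0.0018 -0.0003]
 turn z units -0.469 | dp AFTER turn x,y [-7.358  7.827] | BEFORE turn [-6.83   8.292] z 5.361
```

>>> {"api": "step_arm", "payload": {
  "dp": [
    [-0.76,0.92,0],
    [-0.76,0.92,0],
    [-0.76,0.92,0],
    [-0.76,0.92,0],
    [-0.76,0.92,0],
    [-0.76,0.92,0],
    [-0.76,0.92,0],
    [-0.76,0.92,0],
    [-0.76,0.92,0],
    [0,0,0],
    [0,0,0]
  ],
  "turn": [
    [0,0,0],
    [0,0,0],
    [0,0,0],
    [0,0,0],
    [0,0,0],
    [0,0,0],
    [0,0,0],
    [0,0,0],
    [0,0,0],
    [0,0,-0.47],
    [0,0,0]
  ],
  "claw": [-1,-1,-1,-1,-1,-1,-1,-1,-1,-1,-1]
}}

```text
clock: 40.75
tool_pos: [0.6153, -0.0897, 0.3101]
tcp_rot: [-0.0, 1.0, -0.0, -0.0]
force: [0.4, -0.2, 0.0]
gripper_width: 0.0938
grip_force: 0.0
```

```bash
python3 - <<'E'
from h import *
v=grab('wrist','w4'); P=cloud(v)
m=(P[...,2]>.029)&(P[...,2]<.038)&(np.hypot(P[...,0]-.615,P[...,1]+.09)<.06)
T=P[m]; c,sz,a=cv2.minAreaRect((T[:,:2]*1000).astype(np.float32)); print(len(T),c,sz,a,np.median(T[:,2]))
go(*c,24,90); go(*c,24,a if a>45 else a+90)
E
```

```text
1230 (614.7680053710938, -90.9864501953125) (55.987060546875, 39.73078918457031) 89.64197540283203 0.03336477944071817
clock 40.8 grasp [615.1 -90.1 130.2] yaw 89.91 j7 1.8 tilt [-0.0001 -0.0001]
 turn z units -0.011 | dp AFTER turn x,y [ 0.015 -0.046] | BEFORE turn [ 0.015 -0.046] z 5.311
clock 40.8 grasp [615.1 -90.1 130.2] yaw 89.91 j7 1.8 tilt [-0.0001 -0.0001]
 turn z units 0.034 | dp AFTER turn x,y [ 0.015 -0.046] | BEFORE turn [ 0.015 -0.046] z 5.311
```

View pics/w4.png

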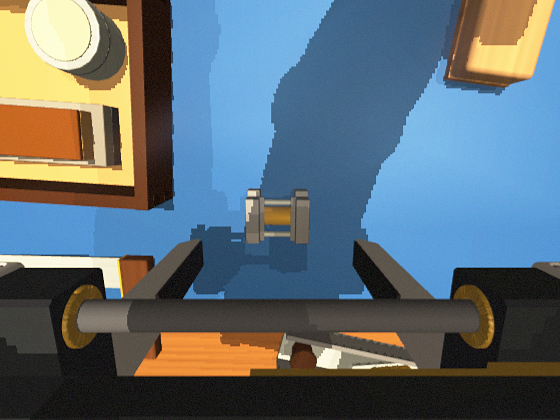

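Grey guide at (278,215), tin in the box at (65,35). Gripping the guide.

>>> {"api": "step_arm", "payload": {
  "dp": [
    [0.02,-0.05,0.5],
    [0,0,1],
    [0,0,1],
    [0,0,1],
    [0,0,1],
    [0,0,0.5],
    [0,0,0.3],
    [0,0,0]
  ],
  "turn": [
    [0,0,0],
    [0,0,0],
    [0,0,0],
    [0,0,0],
    [0,0,0],
    [0,0,0],
    [0,0,0],
    [0,0,0]
  ],
  "claw": [-1,-1,-1,-1,-1,-1,-1,-1]
}}

```text
clock: 41.8
tool_pos: [0.6145, -0.0912, 0.2042]
tcp_rot: [0.0, 1.0, -0.0, -0.0]
force: [0.3, 1.0, 0.4]
gripper_width: 0.0939
grip_force: 0.0
```

>>> {"api": "step_arm", "payload": {
  "dp": [
    [0,0,0],
    [0,0,0],
    [0,0,0],
    [0,0,0],
    [0,0,0],
    [0,0,-0.3],
    [0,0,-0.7],
    [0,0,-1],
    [0,0,-1],
    [0,0,-1],
    [0,0,-1],
    [0,0,-0.7]
  ],
  "turn": [
    [0,0,0],
    [0,0,0],
    [0,0,0],
    [0,0,0],
    [0,0,0],
    [0,0,0],
    [0,0,0],
    [0,0,0],
    [0,0,0],
    [0,0,0],
    [0,0,0],
    [0,0,0]
  ],
  "claw": [1,1,1,1,1,1,1,1,1,1,1,1]
}}

```text
clock: 43.3
tool_pos: [0.6145, -0.0912, 0.3199]
tcp_rot: [-0.0, 1.0, 0.0, 0.0]
force: [0.3, -0.6, -1.2]
gripper_width: 0.0559
grip_force: 30.0
```

>>> {"api": "step_arm", "payload": {
  "dp": [
    [0.55,-0.96,0],
    [0.55,-0.96,0],
    [0.55,-0.96,0],
    [0.55,-0.96,0],
    [0.55,-0.96,0],
    [0.55,-0.96,0],
    [0.55,-0.96,0],
    [0.55,-0.96,0],
    [0.55,-0.96,0],
    [0.55,-0.96,0],
    [0.55,-0.96,0],
    [0.55,-0.96,0]
  ],
  "turn": [
    [0,0,0],
    [0,0,0],
    [0,0,0],
    [0,0,0],
    [0,0,0],
    [0,0,0],
    [0,0,0],
    [0,0,0],
    [0,0,0],
    [0,0,0],
    [0,0,0],
    [0,0,0]
  ],
  "claw": [1,1,1,1,1,1,1,1,1,1,1,1]
}}

```text
clock: 44.8
tool_pos: [0.4815, -0.3228, 0.3183]
tcp_rot: [0.0, 1.0, -0.0, -0.0]
force: [0.3, -0.1, -2.3]
gripper_width: 0.0556
grip_force: 30.0
```

>>> {"api": "step_arm", "payload": {
  "dp": [
    [0.55,-0.96,0],
    [0.55,-0.96,0],
    [0,0,0],
    [0,0,0]
  ],
  "turn": [
    [0,0,0],
    [0,0,0],
    [0,0,0.47],
    [0,0,0]
  ],
  "claw": [1,1,1,1]
}}

```text
clock: 45.3
tool_pos: [0.4599, -0.3605, 0.3182]
tcp_rot: [0.033, 0.999, 0.0, -0.0]
force: [0.7, -0.1, -2.3]
gripper_width: 0.056
grip_force: 30.0
```

```bash
python3 - <<'E'
from h import *
go(459.8,-361,30,86.1)
E
```

```text
clock 45.3 grasp [ 459.9 -360.5  138.2] yaw 86.23 j7 2.27 tilt [-0.0002  0.    ]
 turn z units 0.016 | dp AFTER turn x,y [ 0.001 -0.024] | BEFORE turn [ 0.001 -0.024] z 5.411
```

>>> {"api": "step_arm", "payload": {
  "dp": [
    [0,-0.02,0.5],
    [0,0,1],
    [0,0,1],
    [0,0,1],
    [0,0,0.8],
    [0,0,0.5],
    [0,0,0.3],
    [0,0,0.15],
    [0,0,0.08],
    [0,0,0],
    [0,0,0]
  ],
  "turn": [
    [0,0,0],
    [0,0,0],
    [0,0,0],
    [0,0,0],
    [0,0,0],
    [0,0,0],
    [0,0,0],
    [0,0,0],
    [0,0,0],
    [0,0,0],
    [0,0,0]
  ],
  "claw": [1,1,1,1,1,1,1,1,1,1,1]
}}

```text
clock: 46.68
tool_pos: [0.4605, -0.3604, 0.212]
tcp_rot: [0.033, 0.999, -0.0, 0.0]
force: [0.3, -0.3, -2.9]
gripper_width: 0.0557
grip_force: 30.0
```

```bash
python3 - <<'E'
from h import *
go(459.8,-361,30,86.1);print(monitor.state()['force'])
E
```

```text
clock 46.67 grasp [ 460.6 -360.5   32. ] yaw 86.24 j7 2.35 tilt [ 0.0004 -0.0002]
 turn z units 0.018 | dp AFTER turn x,y [ 0.036 -0.03 ] | BEFORE turn [ 0.036 -0.03 ] z 0.098
[ 0.31102033 -0.33524968 -2.87174012]
```

>>> {"api": "step_arm", "payload": {
  "dp": [
    [0,0,0.06],
    [0,0,0.05],
    [0,0,0.02],
    [0,0,0],
    [0,0,0],
    [0,0,0],
    [0,0,0],
    [0,0,0]
  ],
  "turn": [
    [0,0,0],
    [0,0,0],
    [0,0,0],
    [0,0,0],
    [0,0,0],
    [0,0,0],
    [0,0,0],
    [0,0,0]
  ],
  "claw": [1,1,1,1,-0.4,-0.4,-0.4,-0.4]
}}

```text
clock: 47.68
tool_pos: [0.4604, -0.3604, 0.209]
tcp_rot: [0.033, 0.999, -0.0, -0.0]
force: [0.7, -0.4, 0.1]
gripper_width: 0.0659
grip_force: 0.0
```

>>> {"api": "step_arm", "payload": {
  "dp": [
    [0,0,-0.3],
    [0,0,-0.7],
    [0,0,-1],
    [0,0,-1],
    [0,0,-1],
    [0,0,-1],
    [0,0,-1],
    [0,0,-1],
    [0,0,0]
  ],
  "turn": [
    [0,0,0],
    [0,0,0],
    [0,0,0],
    [0,0,0],
    [0,0,0],
    [0,0,0],
    [0,0,0],
    [0,0,0],
    [0,0,0]
  ],
  "claw": [-0.4,-0.4,-0.4,-0.4,-0.4,-0.4,-0.4,-0.4,-0.4]
}}

```text
clock: 48.8
tool_pos: [0.4605, -0.3607, 0.3516]
tcp_rot: [0.033, 0.999, -0.001, 0.002]
force: [-0.1, -0.8, -0.0]
gripper_width: 0.0658
grip_force: 0.0
```

```bash
python3 - <<'E'
from h import *
v=grab('scene','s1'); P=cloud(v)
m=(abs(P[...,2]-.040)<.0035)&(np.hypot(P[...,0]-.46,P[...,1]+.361)<.04)
T=P[m]; print(len(T),cv2.minAreaRect((T[:,:2]*1000).astype(np.float32)),np.median(T[:,2]))
m=(P[...,2]>.034)&(P[...,2]<.05)&(np.hypot(P[...,0]-.522,P[...,1]-.307)<.07)
T=P[m]; print('handle',len(T),cv2.minAreaRect((T[:,:2]*1000).astype(np.float32)),np.median(T[:,2]))
go(522.5,307,33,86.1);go(522.5,307,33,2)
E
```

```text
377 ((454.0555114746094, -359.56695556640625), (56.05806350708008, 57.126930236816406), 85.40828704833984) 0.04021623448172029
handle 181 ((522.820556640625, 308.15814208984375), (15.946046829223633, 102.83409881591797), 2.3615546226501465) 0.04002301914070738
clock 48.85 grasp [ 460.7 -360.6  170.4] yaw 86.24 j7 2.25 tilt [ 0.0019 -0.0007]
 turn z units 0.018 | dp AFTER turn x,y [-0.811 33.511] | BEFORE turn [-0.895 33.509] z 6.87
clock 48.85 grasp [ 460.7 -360.6  170.4] yaw 86.24 j7 2.25 tilt [ 0.0019 -0.0007]
 turn z units 10.53 | dp AFTER turn x,y [33.251  4.252] | BEFORE turn [-0.895 33.509] z 6.87
```

View pics/s1.png

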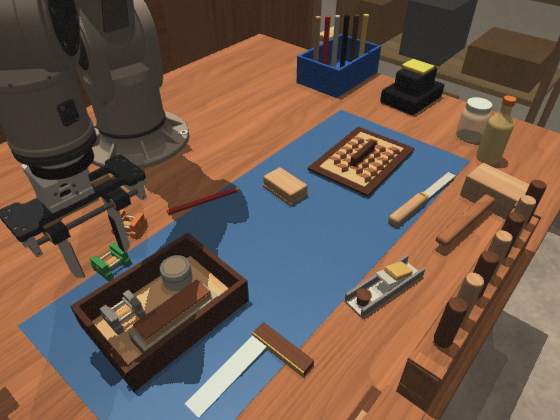

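Scene view: box holds strop on stone (172,308), tin (175,272), guide (122,310), all correct. Going to the lid (362,159).

>>> {"api": "step_arm", "payload": {
  "dp": [
    [-0.03,1,0],
    [-0.03,1,0],
    [-0.03,1,0],
    [-0.03,1,0],
    [-0.03,1,0],
    [-0.03,1,0],
    [-0.03,1,0],
    [-0.03,1,0],
    [-0.03,1,0],
    [-0.03,1,0],
    [-0.03,1,0],
    [-0.03,1,0]
  ],
  "turn": [
    [0,0,0],
    [0,0,0],
    [0,0,0],
    [0,0,0],
    [0,0,0],
    [0,0,0],
    [0,0,0],
    [0,0,0],
    [0,0,0],
    [0,0,0],
    [0,0,0],
    [0,0,0]
  ],
  "claw": [-0.4,-0.4,-0.4,-0.4,-0.4,-0.4,-0.4,-0.4,-0.4,-0.4,-0.4,-0.4]
}}

```text
clock: 50.35
tool_pos: [0.4831, -0.1207, 0.3487]
tcp_rot: [0.033, 0.999, -0.0, -0.0]
force: [-0.6, 0.7, 0.4]
gripper_width: 0.0656
grip_force: 0.0
```

>>> {"api": "step_arm", "payload": {
  "dp": [
    [-0.03,1,0],
    [-0.03,1,0],
    [-0.03,1,0],
    [-0.03,1,0],
    [-0.03,1,0],
    [-0.03,1,0],
    [-0.03,1,0],
    [-0.03,1,0],
    [-0.03,1,0],
    [-0.03,1,0],
    [-0.03,1,0],
    [-0.03,1,0]
  ],
  "turn": [
    [0,0,0],
    [0,0,0],
    [0,0,0],
    [0,0,0],
    [0,0,0],
    [0,0,0],
    [0,0,0],
    [0,0,0],
    [0,0,0],
    [0,0,0],
    [0,0,0],
    [0,0,0]
  ],
  "claw": [-0.4,-0.4,-0.4,-0.4,-0.4,-0.4,-0.4,-0.4,-0.4,-0.4,-0.4,-0.4]
}}

```text
clock: 51.85
tool_pos: [0.5062, 0.1186, 0.3489]
tcp_rot: [0.033, 0.999, -0.0, -0.0]
force: [0.9, 0.3, -0.4]
gripper_width: 0.066
grip_force: 0.0
```

>>> {"api": "step_arm", "payload": {
  "dp": [
    [-0.03,1,0],
    [-0.03,1,0],
    [-0.03,1,0],
    [-0.03,1,0],
    [-0.03,1,0],
    [-0.03,1,0],
    [-0.03,1,0],
    [-0.03,1,0],
    [-0.03,1,0],
    [-0.03,0.5,0],
    [0,0,0],
    [0,0,0]
  ],
  "turn": [
    [0,0,0],
    [0,0,0],
    [0,0,0],
    [0,0,0],
    [0,0,0],
    [0,0,0],
    [0,0,0],
    [0,0,0],
    [0,0,0],
    [0,0,0],
    [0,0,1],
    [0,0,1]
  ],
  "claw": [-0.4,-0.4,-0.4,-0.4,-0.4,-0.4,-0.4,-0.4,-0.4,-0.4,-0.4,-0.4]
}}

```text
clock: 53.35
tool_pos: [0.5248, 0.3068, 0.349]
tcp_rot: [0.174, 0.985, -0.0, -0.0]
force: [-0.0, 0.1, -0.5]
gripper_width: 0.066
grip_force: 0.0
```

>>> {"api": "step_arm", "payload": {
  "dp": [
    [0,0,0],
    [0,0,0],
    [0,0,0],
    [0,0,0],
    [0,0,0],
    [0,0,0],
    [0,0,0],
    [0,0,0],
    [0,0,0],
    [0,0,0]
  ],
  "turn": [
    [0,0,1],
    [0,0,1],
    [0,0,1],
    [0,0,1],
    [0,0,1],
    [0,0,1],
    [0,0,1],
    [0,0,1],
    [0,0,0.5],
    [0,0,0]
  ],
  "claw": [-0.4,-0.4,-0.4,-0.4,-0.4,-0.4,-0.4,-0.4,-0.4,-0.4]
}}

```text
clock: 54.6
tool_pos: [0.5247, 0.3069, 0.3491]
tcp_rot: [0.693, 0.721, -0.0, 0.0]
force: [-0.9, 1.0, 0.1]
gripper_width: 0.066
grip_force: 0.0
```

```bash
python3 - <<'E'
from h import *
v=grab('wrist','w5'); P=cloud(v)
for lo,hi in((.035,.045),(.010,.018)):
    m=(P[...,2]>lo)&(P[...,2]<hi)&(abs(P[...,0]-.522)<.11)&(abs(P[...,1]-.307)<.14)
    m=cv2.morphologyEx(m.astype(np.uint8),cv2.MORPH_OPEN,np.ones((3,3)))>0
    T=P[m]; print(len(T),cv2.minAreaRect((T[:,:2]*1000).astype(np.float32)),np.median(T[:,2]))
go(522.5,307.5,36,2.3)
E
```

```text
1573 ((522.0033569335938, 307.5888671875), (15.353409767150879, 98.7962646484375), 2.4483869075775146) 0.03915309832243463
30200 ((522.0845336914062, 313.9239196777344), (170.52720642089844, 226.35256958007812), 2.272660255432129) 0.01401762371495438
clock 54.65 grasp [524.7 306.8 169.1] yaw 2.33 j7 -0.38 tilt [-0.0001 -0.0003]
 turn z units 0.004 | dp AFTER turn x,y [ 0.04  -0.107] | BEFORE turn [ 0.04  -0.107] z 6.653
```

View pics/w5.png

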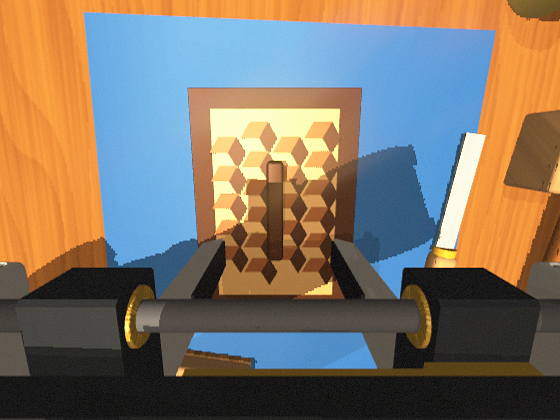

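Lid handle at (275,210). Gripping it at its centre.

>>> {"api": "step_arm", "payload": {
  "dp": [
    [0.04,-0.13,0.7],
    [0,0,1],
    [0,0,1],
    [0,0,1],
    [0,0,1],
    [0,0,1],
    [0,0,0.6],
    [0,0,0.35],
    [0,0,0]
  ],
  "turn": [
    [0,0,0],
    [0,0,0],
    [0,0,0],
    [0,0,0],
    [0,0,0],
    [0,0,0],
    [0,0,0],
    [0,0,0],
    [0,0,0]
  ],
  "claw": [-0.4,-0.4,-0.4,-0.4,-0.4,-0.4,-0.4,-0.4,-0.4]
}}

```text
clock: 55.78
tool_pos: [0.5221, 0.3075, 0.2159]
tcp_rot: [0.693, 0.721, -0.0, -0.0]
force: [-0.2, -1.5, 0.1]
gripper_width: 0.0659
grip_force: 0.0
```

>>> {"api": "step_arm", "payload": {
  "dp": [
    [0,0,0],
    [0,0,0],
    [0,0,0],
    [0,0,0],
    [0,0,0],
    [0,0,0],
    [0,0,0]
  ],
  "turn": [
    [0,0,0],
    [0,0,0],
    [0,0,0],
    [0,0,0],
    [0,0,0],
    [0,0,0],
    [0,0,0]
  ],
  "claw": [1,1,1,1,1,1,1]
}}

```text
clock: 56.65
tool_pos: [0.5221, 0.3075, 0.2161]
tcp_rot: [0.693, 0.721, 0.0, -0.0]
force: [-0.5, 0.5, 1.4]
gripper_width: 0.0158
grip_force: 30.0
```

```bash
python3 - <<'E'
from h import *
go(506.6,-306.2,88,-3.9)
E
```

```text
clock 56.65 grasp [522.1 307.5  36.1] yaw 2.24 j7 -0.3 tilt [-0.  0.]
 turn z units 0.768 | dp AFTER turn x,y [-30.669   1.316] | BEFORE turn [-30.634  -1.973] z -2.595
```

>>> {"api": "step_arm", "payload": {
  "dp": [
    [0,0,-0.3],
    [0,0,-0.6],
    [0,0,-0.9],
    [0,0,-0.9],
    [0,0,-0.9],
    [0,0,-0.9],
    [0,0,-0.9],
    [0,0,-0.6],
    [0,0,0]
  ],
  "turn": [
    [0,0,0],
    [0,0,0],
    [0,0,0],
    [0,0,0],
    [0,0,0],
    [0,0,0.4],
    [0,0,0.39],
    [0,0,0],
    [0,0,0]
  ],
  "claw": [1,1,1,1,1,1,1,1,1]
}}

```text
clock: 57.78
tool_pos: [0.5222, 0.3077, 0.3371]
tcp_rot: [0.731, 0.682, 0.001, -0.0]
force: [0.3, 0.7, -3.9]
gripper_width: 0.0155
grip_force: 30.0
```

```bash
python3 - <<'E'
from h import *
go(506.6,-306.2,88,-3.9)
E
```

```text
clock 57.77 grasp [522.3 307.9 157.1] yaw -4.0 j7 -0.47 tilt [0.0011 0.0011]
 turn z units -0.012 | dp AFTER turn x,y [-30.685   1.303] | BEFORE turn [-30.683   1.354] z 3.455
```

>>> {"api": "step_arm", "payload": {
  "dp": [
    [-0.5,0.04,0],
    [-0.8,0.04,0],
    [-1,0.04,0],
    [-1,0.04,0],
    [-1,0.04,0],
    [-1,0.04,0],
    [-1,0.04,0],
    [-1,0.04,0],
    [-1,0.04,0],
    [-1,0.04,0],
    [-1,0.04,0],
    [-1,0.04,0]
  ],
  "turn": [
    [0,0,0],
    [0,0,0],
    [0,0,0],
    [0,0,0],
    [0,0,0],
    [0,0,0],
    [0,0,0],
    [0,0,0],
    [0,0,0],
    [0,0,0],
    [0,0,0],
    [0,0,0]
  ],
  "claw": [1,1,1,1,1,1,1,1,1,1,1,1]
}}

```text
clock: 59.28
tool_pos: [0.5155, 0.0801, 0.3361]
tcp_rot: [0.732, 0.682, -0.0, 0.0]
force: [0.4, -1.2, -3.4]
gripper_width: 0.0159
grip_force: 30.0
```

>>> {"api": "step_arm", "payload": {
  "dp": [
    [-1,0.04,0],
    [-1,0.04,0],
    [-1,0.04,0],
    [-1,0.04,0],
    [-1,0.04,0],
    [-1,0.04,0],
    [-1,0.04,0],
    [-1,0.04,0],
    [-1,0.04,0],
    [-1,0.04,0],
    [-1,0.04,0],
    [-1,0.04,0]
  ],
  "turn": [
    [0,0,0],
    [0,0,0],
    [0,0,0],
    [0,0,0],
    [0,0,0],
    [0,0,0],
    [0,0,0],
    [0,0,0],
    [0,0,0],
    [0,0,0],
    [0,0,0],
    [0,0,0]
  ],
  "claw": [1,1,1,1,1,1,1,1,1,1,1,1]
}}

```text
clock: 60.78
tool_pos: [0.5077, -0.16, 0.3361]
tcp_rot: [0.732, 0.682, -0.0, 0.0]
force: [-0.2, -0.8, -3.2]
gripper_width: 0.0156
grip_force: 30.0
```

>>> {"api": "step_arm", "payload": {
  "dp": [
    [-1,0.04,0],
    [-1,0.04,0],
    [-1,0.04,0],
    [-1,0.04,0],
    [-1,0.04,0],
    [-1,0.04,0],
    [-0.8,0.04,0],
    [-0.5,0.04,0],
    [0,0,0],
    [0,0,0]
  ],
  "turn": [
    [0,0,0],
    [0,0,0],
    [0,0,0],
    [0,0,0],
    [0,0,0],
    [0,0,0],
    [0,0,0],
    [0,0,0],
    [0,0,0],
    [0,0,0]
  ],
  "claw": [1,1,1,1,1,1,1,1,1,1]
}}

```text
clock: 62.02
tool_pos: [0.5042, -0.3042, 0.336]
tcp_rot: [0.732, 0.682, 0.0, -0.0]
force: [-0.1, 0.6, -3.3]
gripper_width: 0.0159
grip_force: 30.0
```

```bash
python3 - <<'E'
from h import *
go(506.6,-306.2,88,-3.9)
v=grab('scene','s2'); P=cloud(v)
# lid panel top plane: expected z = grasp-22
z=monitor.state()['tool_pos'][2]-.18-.022
m=(abs(P[...,2]-z)<.006)&(abs(P[...,0]-.506)<.11)&(abs(P[...,1]+.306)<.15)
T=P[m]; print(len(T),cv2.minAreaRect((T[:,:2]*1000).astype(np.float32)),np.median(T[:,2])-z)
A=np.c_[T[:,:2]-T[:,:2].mean(0),np.ones(len(T))]; print(np.linalg.lstsq(A,T[:,2],rcond=None)[0])
E
```

```text
clock 62.02 grasp [ 504.1 -304.1  156. ] yaw -4.04 j7 0.67 tilt [-0.0002  0.0004]
 turn z units -0.018 | dp AFTER turn x,y [-0.095  0.13 ] | BEFORE turn [-0.095  0.13 ] z 3.398
10328 ((504.3481750488281, -303.60064697265625), (240.64321899414062, 172.88348388671875), 85.93888854980469) 0.0007045616989358738
[-0.00356958  0.00308573  0.13461729]
```

View pics/s2.png

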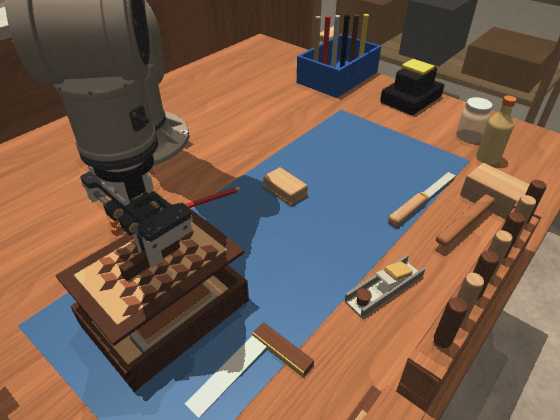

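Lid held level (fit slope <0.004) over the box (152,262). Lowering.

>>> {"api": "step_arm", "payload": {
  "dp": [
    [-0.09,0.12,0.3],
    [0,0,0.7],
    [0,0,0.7],
    [0,0,0.7],
    [0,0,0.4],
    [0,0,0.2],
    [0,0,0],
    [0,0,0]
  ],
  "turn": [
    [0,0,-0.02],
    [0,0,0],
    [0,0,0],
    [0,0,0],
    [0,0,0],
    [0,0,0],
    [0,0,0],
    [0,0,0]
  ],
  "claw": [1,1,1,1,1,1,1,1]
}}

```text
clock: 63.08
tool_pos: [0.5064, -0.3068, 0.2765]
tcp_rot: [0.731, 0.683, 0.0, 0.0]
force: [-0.2, -0.2, -3.3]
gripper_width: 0.0156
grip_force: 30.0
```

```bash
python3 - <<'E'
from h import *
go(506.6,-306.2,88,-3.9)
E
```

```text
clock 63.08 grasp [ 506.5 -306.9   96.5] yaw -3.92 j7 0.73 tilt [ 0.0005 -0.0003]
 turn z units -0.002 | dp AFTER turn x,y [0.033 0.001] | BEFORE turn [0.033 0.001] z 0.423
```

>>> {"api": "step_arm", "payload": {
  "dp": [
    [0.02,0,0.1],
    [0,0,0.1],
    [0,0,0.08],
    [0,0,0.06],
    [0,0,0.04],
    [0,0,0],
    [0,0,0]
  ],
  "turn": [
    [0,0,0],
    [0,0,0],
    [0,0,0],
    [0,0,0],
    [0,0,0],
    [0,0,0],
    [0,0,0]
  ],
  "claw": [1,1,1,1,1,1,1]
}}

```text
clock: 63.95
tool_pos: [0.5064, -0.3063, 0.2685]
tcp_rot: [0.731, 0.683, -0.0, 0.0]
force: [0.5, 0.2, -3.2]
gripper_width: 0.0158
grip_force: 30.0
```

```bash
python3 - <<'E'
from h import *
go(506.6,-306.2,88,-3.9)
E
```

```text
clock 63.95 grasp [ 506.3 -306.4   88.5] yaw -3.92 j7 0.74 tilt [-0.     -0.0001]
 turn z units -0.003 | dp AFTER turn x,y [0.008 0.012] | BEFORE turn [0.008 0.012] z 0.025
```

Just above home; touch down, then release and lift.

>>> {"api": "step_arm", "payload": {
  "dp": [
    [0,0,0.03],
    [0,0,0.02],
    [0,0,0],
    [0,0,0]
  ],
  "turn": [
    [0,0,0],
    [0,0,0],
    [0,0,0],
    [0,0,0]
  ],
  "claw": [1,1,1,1]
}}

```text
clock: 64.45
tool_pos: [0.5063, -0.3064, 0.2681]
tcp_rot: [0.731, 0.682, 0.0, 0.0]
force: [-2.9, 2.2, 8.1]
gripper_width: 0.0157
grip_force: 30.0
```

>>> {"api": "step_arm", "payload": {
  "dp": [
    [0,0,0],
    [0,0,0],
    [0,0,0],
    [0,0,0],
    [0,0,-0.3],
    [0,0,-0.7],
    [0,0,-1],
    [0,0,-1],
    [0,0,-1],
    [0,0,-1],
    [0,0,0]
  ],
  "turn": [
    [0,0,0],
    [0,0,0],
    [0,0,0],
    [0,0,0],
    [0,0,0],
    [0,0,0],
    [0,0,0],
    [0,0,0],
    [0,0,0],
    [0,0,0],
    [0,0,0]
  ],
  "claw": [0,0,0,0,0,0,0,0,0,0,0]
}}

```text
clock: 65.82
tool_pos: [0.5066, -0.3065, 0.3694]
tcp_rot: [0.731, 0.683, 0.001, 0.001]
force: [0.6, -0.0, 0.3]
gripper_width: 0.0466
grip_force: 0.0
```

```bash
python3 - <<'E'
from h import *
print(monitor.state()['clock'])
for n in('wrist','scene'):
    v=grab(n); P=cloud(v)
    m=(abs(P[...,2]-.066)<.006)&(abs(P[...,0]-.506)<.11)&(abs(P[...,1]+.306)<.15)
    T=P[m]; T=T[abs(T[:,2]-np.median(T[:,2]))<.004]; print(n,len(T),cv2.minAreaRect((T[:,:2]*1000).astype(np.float32)),np.median(T[:,2]))
    A=np.c_[T[:,:2]-T[:,:2].mean(0),np.ones(len(T))]; print(np.linalg.lstsq(A,T[:,2],rcond=None)[0])
E
```

```text
65.825
wrist 33037 ((507.8448486328125, -291.1113586425781), (208.25331115722656, 170.4778289794922), 86.1397476196289) 0.06602058059032606
[ 6.45449894e-05 -2.28135679e-03  6.60172070e-02]
scene 10889 ((506.96923828125, -305.7388916015625), (240.99949645996094, 174.2256317138672), 86.15946960449219) 0.06687848788797046
[-0.00034738  0.00150438  0.06687784]
```

Lid panel top measures 66.0 mm (52+14) and flat, so it is fully home and centred. Handing in.

```bash
python3 -c "
from workcell import order
print(order.job_done())"
```

```text
the job is handed in; nothing more can be done
None
```

The kit is packed as asked and the lid sits flat and fully home on the box; I handed the job in at about 66 s of the 128 s allowed, and the interface returned no verdict.

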